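Lock the wax injector's bayonet lid and charge the pot

ROBOT

A 7-joint arm with a two-finger parallel gripper is mounted at the origin on the work surface. World frame = base frame: x ahead of the robot, y to its left, z up, the work surface at z = 0. Lengths are in m, angles in rad, forces in N, time in s.
With the tool pointing down it reaches from about 0.425 to 0.95 m from the base axis. Payload 4.7 kg.
Tool frame: the origin (TCP) lies between the finger pads; the fingertips stand 25 mm ahead of it and the grasp point (between the pads) lies 6 mm ahead of it; z points along the fingers, y is the line along which they close (so a half turn about z gives the same grasp; the last joint's range is limited). The gripper opens to 85 mm and grips with 20 to 120 N. Pads are 22 mm wide; open, the fingers measure 114 mm over their backs; the gripper's body (76 mm by 85 mm) begins 54 mm behind the grasp point. The pads swing forward as they close: fully open they stand 13 mm farther back than shut.
Start: joints at [1.194, 0.469, -0.049, 1.532, 0.024, 1.141, -0.082], TCP at [0.23, -0.635, 0.232] pointing down, gripper open.
Joint ranges: [-2.59, 2.59], [-0.33, 1.99], [-1.39, 1.29], [0.1, 2.45], [-1.04, 4.18], [0.21, 1.99], [-2.66, 2.66]. Speed limits (rad/s): [2.57, 2.57, 3.14, 3.14, 3.14, 3.14, 3.14].

INTERFACE

Orientations are given as a 3x3 rotation matrix whose columns are the frame's x, y, z axes.
In Python, from rig import * gives the robot as it stands. Calls block until the motion is done:
- movep(position, orientation): joint-space move of the TCP to a pose.
- move_l(position, attitude=None, feed=0.15, until_force=None): straight line of the TCP; attitude=None keeps the orientation; feed is the mean speed in m/s. With until_force (N) it stops when the force on the tool has changed by that much, and returns True; else False.
- move_joints(angles): joint-space move.
- command_gripper(opening, newtons=None): finger opening in m; newtons is the grip in N (None keeps the last); returns when the fingers have stopped.
- sleep(seconds).
- inverse_kinematics(position, orientation): joint angles nearest the present ones, or None.
- sense(): the state.
- camera(name): name is "side" or "top"; returns (picture, depth): 420x560x3 uint8, red, green, blue; 420x560 float32, m along the optical axis (not along the pixel's ray), 0 where there is no reading.
- camera_params(name): a dict with "K" (3x3 intrinsics, pixels), "position" and "rotation" of the camera in the world. Camera axes: x right, y down, z forward; pixel columns grow to the right and rows downward; lengths in m; the calibration is good to about 2 mm. A picture is of the moment at which its call begins. camera_params takes no time and is no camera call.
A pose or a line that the arm cannot do raises Unreachable and nothing moves.
- finish_job(): hands the job in; it is judged then, once.
The state is a dict: "time_s": time; "joint_pos": joint angles; "qd": joint speeds; "joint_efforts": joint torques, N m; "position": TCP position; "tcp_rot": TCP orientation; "wrist_force": force on the tool from outside, world axes, zero at the start; "ft_torque": the same for the moment, N m; "finger_gap": finger opening in m; "gripper_force": force on a finger pad.
Only numpy, scipy, OpenCV 4.12 (cv2) and the standard library are available. Lean on these libraries where they do the work, as an engineer would, in place of code of your own. Each camera call takes 0.05 s, during which the arm holds its last target. There are 200 camera calls.

TASK

Close the wax injector: pick up the lid by its black bar, set its two pins into the two notches of the neck, press it down against the spring, turn it clockwise to the stop (about a quarter turn, bar then pointing front to back) and let it rise into its seat. Only when the lid is locked, push the air lever right over to its stop, hold it there for a good second and let it spring back. Leave the tubs, the bowl and the mould alone.

Things in the scene. Friction and masses are not known exactly. Their poses are not given: they have to be found in the camera images.
- injector: the wax injector, fixed to the bench, level: grey base 200 (x) x 290 (y) x 40 mm, round aluminium pot 170 mm across, 150 high, on it a steel neck 106 mm across, 40 high, ending in the bayonet ring; beside the pot, at its +y, a grey column with the air valve. Origin: on the pot's axis, at bench height; z up; -x is its front (brass nozzle, gauge), turned a little from the robot.
- neck (a point): centre of the bayonet ring's upper face, on the pot's axis, 190 mm up. The ring is 9 mm thick, its bore 62 mm across. Height of the lid's pins relative to this point: -4 mm resting in the notches on the sprung seal, below -13.5 mm free to turn, -17.5 mm when the lid's disc meets the ring, -9.5 mm when seated.
- notch (a point): one of the ring's two notches, across from each other, on its upper face, 37 mm from the axis, at +80 degrees (counter-clockwise seen from above) from the injector's x axis; 18 mm wide, both together 85 mm over their outer ends. Once below the ring the pins turn clockwise only, 80 degrees, to a fixed stop at the seats.
- seat (a point): on the ring's upper face over one of the two seats (the other across from it), 37 mm from the axis at the injector's -x. The seats are recesses in the ring's underside, 4 mm deep and 13 mm wide; there the pins rise when the lid is let go, and cannot turn back.
- seal (a joint): black rubber ring in the neck, 57 mm across, pushed up by a spring; travel in m: 0 at rest, grows as the lid presses it down, 0.0055 with the lid seated, 0.0135 with the lid's disc on the ring. It pushes up with 6 N at 0 and 0.7 N more for each mm.
- lid: the loose lid, about 0.36 kg, upright on the bench; origin: centre of its underside. Aluminium plug 58 mm across, lowest 6 mm tapered to 48; two steel pins in one line, 9 mm thick, 80 over their ends, along the lid's x; aluminium disc 100 mm across from 29.5 to 37.5 mm up; on it a black bar grip along x, over the pins, 90 long, 18 wide, 37.5 to 67.5 mm up. Same after a half turn.
- lid_pins (a point): point on the lid's axis at the centre line of the pins, 12 mm above its underside
- lid_bar (a point): centre of the lid's black bar grip, 52.5 mm above its underside, 15 mm above the disc
- air_lever (a joint): the air valve's sprung hand lever, rad: 0 at rest (leaning 0.5 rad towards the injector's front, -x), grows as it is pushed towards the injector's +x, stop at 0.95; a spring always brings it back (0.18 N m at rest, 0.51 N m at the stop)
- lever_knob (a point): centre of the black ball knob (26 mm) of the air lever, 85 mm from the pivot; the stick is a 10 mm rod; moves with the lever in the injector's x-z plane
- lever_pivot (a point): the lever's pivot, 108 mm above the bench, at y = +150 mm, x = 0 of the injector; axis along the injector's y. The valve's two cheeks reach to 120 mm above the bench.
- tub_a: white plastic tub with lid, 78 mm across, 36 high; origin under its centre. Bystander
- tub_b: another such tub. Bystander
- bowl: white china bowl, 110 mm across, 55 high; origin under its centre. Bystander
- mould: rubber mould block 75 x 50 x 27 mm; origin under its centre. Bystander

How it is judged:
By the outcome, as a careful person would: the job done as asked, in the order asked, and still so for the second after the job is handed in, with the robot touching nothing.
It also fails if it takes over 72 s, if anything falls off the work surface, if the arm or the gripper's body presses on something with over 40 N, if the wrist force passes 120 N, or if a joint passes its speed limit or range.

## Working session

There is one attempt and no reset: what is moved stays moved. The work goes in short steps, each a Python script; the robot and the scene stay as the last script left them, time stands still between calls to the robot, and variables do not carry over. Pictures are saved under pics/ and viewed, at most 10 in all, crops included, and the job is handed in when it is done.

```bash
ls; mkdir -p pics
cat > h.py <<'E'
from rig import *
import numpy as np, cv2, os
def cloud(name):
    p,d=camera(name); c=camera_params(name); K=np.array(c["K"]); R=np.array(c["rotation"]); t=np.array(c["position"])
    v,u=np.mgrid[0:d.shape[0],0:d.shape[1]]
    P=np.stack([(u-K[0,2])/K[0,0]*d,(v-K[1,2])/K[1,1]*d,d],-1)@R.T+t
    P[d==0]=np.nan
    return p,P
def save(n,p): cv2.imwrite("pics/"+n,p[...,::-1])
E
python3 - <<'E'
from h import *
for n in("side","top"):
    p,P=cloud(n); save(n+"0.png",p); np.save(n+"P.npy",P); np.save(n+"I.npy",p); print(camera_params(n))
print(sense())
E
```

```text
pics
{'K': array([[449.30959301,   0.        , 279.98433373],
       [  0.        , 449.30959301, 208.68524211],
       [  0.        ,   0.        ,   1.        ]]), 'position': array([0.10322343, 0.80836446, 0.79353405]), 'rotation': array([[-0.88989402, -0.25624836,  0.37739292],
       [-0.45587366,  0.52925046, -0.71559287],
       [-0.01636587, -0.80884531, -0.5877937 ]])}
{'K': array([[471.67222054,   0.        , 281.03966221],
       [  0.        , 471.67222054, 207.24018475],
       [  0.        ,   0.        ,   1.        ]]), 'position': array([0.38721891, 0.04610043, 1.51570629]), 'rotation': array([[-0.02376463, -0.9939142 ,  0.10756307],
       [-0.9995462 ,  0.02163049, -0.02096442],
       [ 0.01851019, -0.10801247, -0.9939772 ]])}
{'time_s': 0.1, 'joint_pos': array([ 1.19411241,  0.4693959 , -0.0485979 ,  1.53354162,  0.0240745 ,
        1.14098971, -0.08229654]), 'qd': array([ 0.0003934 , -0.00101029, -0.0014007 , -0.00318634, -0.0002771 ,
       -0.00120112, -0.00103148]), 'joint_efforts': array([ 7.52438755e-04, -5.11515892e+01, -4.70304990e-02, -2.38390446e+01,
        1.07265756e-02,  4.42655160e-03, -2.70847903e-05]), 'position': array([ 0.22990013, -0.63410397,  0.23055659]), 'tcp_rot': array([[ 9.40122196e-01,  3.40837001e-01, -6.29015763e-04],
       [ 3.40837579e-01, -9.40120778e-01,  1.63342576e-03],
       [-3.46188514e-05, -1.75001202e-03, -9.99998468e-01]]), 'wrist_force': array([ 0.68806574, -0.16898737, -0.05864257]), 'ft_torque': array([-0.0363489 ,  0.05339675,  0.04299137]), 'gripper_force': 0.0, 'finger_gap': 0.08564020028600933}
```

View pics/top0.png

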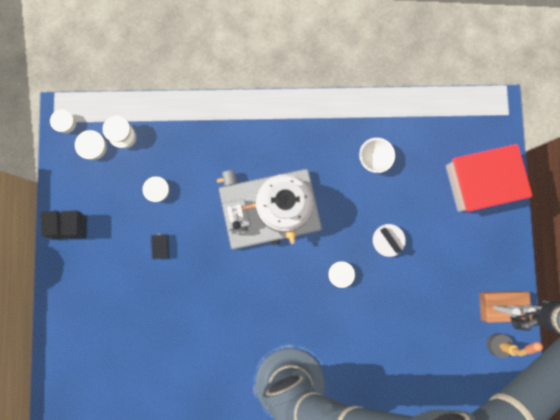

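View pics/side0.png

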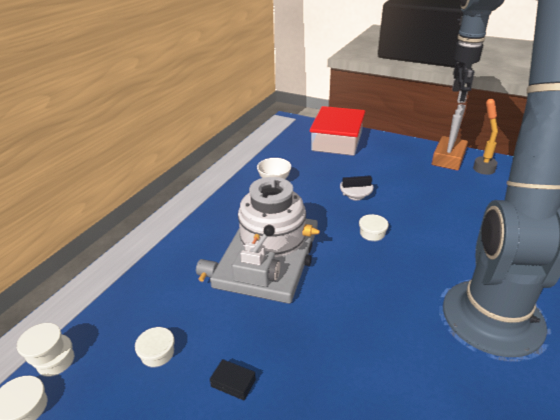

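Run:
```python
import numpy as np,cv2
I=np.load("topI.npy");P=np.load("topP.npy");S=np.load("sideP.npy")
def rect(m,n,P=P):
    q=P[m][:,:2]; r=cv2.minAreaRect((q*1000).astype(np.float32)); print(n,len(q),np.round(r,1).tolist() if 0 else r,"mean",q.mean(0).round(4),"z",np.median(P[m][:,2]).round(4))
v,u=np.mgrid[0:420,0:560]
L=(abs(u-389)<25)&(abs(v-240)<25)
for nm,PP,LL in(("top",P,L),("side",S,(abs(u-357)<28)&(abs(v-187)<20))):
    Z=PP[...,2]
    rect(LL&(Z>.055)&(Z<.08),nm+" bar",PP); rect(LL&(Z>.03)&(Z<.046),nm+" disc",PP)
Z=P[...,2]; J=(u>210)&(u<330)&(v>160)&(v<255)
rect(J&(Z>.03)&(Z<.05),"base")
rect(J&(Z>.18)&(Z<.2),"neck top"); 
Z=S[...,2];J2=(u>195)&(u<330)&(v>170)&(v<305)
rect(J2&(Z>.033)&(Z<.047),"side base",S); rect(J2&(Z>.184)&(Z<.196),"side neck",S)
# enlarged crop
c=cv2.resize(I[150:260,210:330],None,fx=6,fy=5.4,interpolation=cv2.INTER_CUBIC);cv2.imwrite("pics/c1.png",c[...,::-1])
SI=np.load("sideI.npy");cv2.imwrite("pics/c2.png",cv2.resize(SI[165:305,190:330],None,fx=4.2,fy=4.2,interpolation=cv2.INTER_CUBIC)[...,::-1])
```

```text
top bar 184 ((435.34161376953125, -322.2250671386719), (89.56046295166016, 18.892770767211914), 32.34675216674805) mean [ 0.4355 -0.3212] z 0.0663
top disc 567 ((434.98956298828125, -322.0085754394531), (96.791015625, 97.56427001953125), 87.64849090576172) mean [ 0.4351 -0.3198] z 0.0371
side bar 183 ((433.4290771484375, -318.0137023925781), (90.0193099975586, 22.91054344177246), 34.47358322143555) mean [ 0.4332 -0.3148] z 0.0659
side disc 318 ((428.1849365234375, -301.1708068847656), (97.8167495727539, 63.457088470458984), 16.8652286529541) mean [ 0.4253 -0.2989] z 0.0382
base 2514 ((559.3685913085938, 52.36183166503906), (258.715087890625, 289.7578125), 10.973319053649902) mean [0.5379 0.0756] z 0.0399
neck top 755 ((516.6064453125, 45.43809509277344), (105.06092071533203, 214.27532958984375), 41.8355827331543) mean [0.5466 0.0171] z 0.19
side base 2442 ((573.8583984375, -52.261322021484375), (254.68014526367188, 514.9611206054688), 9.795021057128906) mean [0.5217 0.1153] z 0.0404
side neck 734 ((539.6541748046875, 61.06414794921875), (104.39396667480469, 215.947265625), 11.234366416931152) mean [0.5414 0.0274] z 0.1904
```

View pics/c1.png

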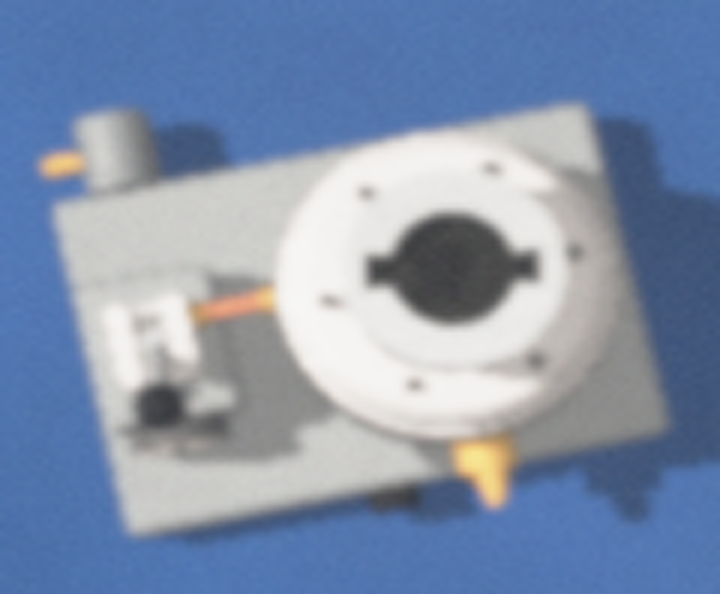

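View pics/c2.png

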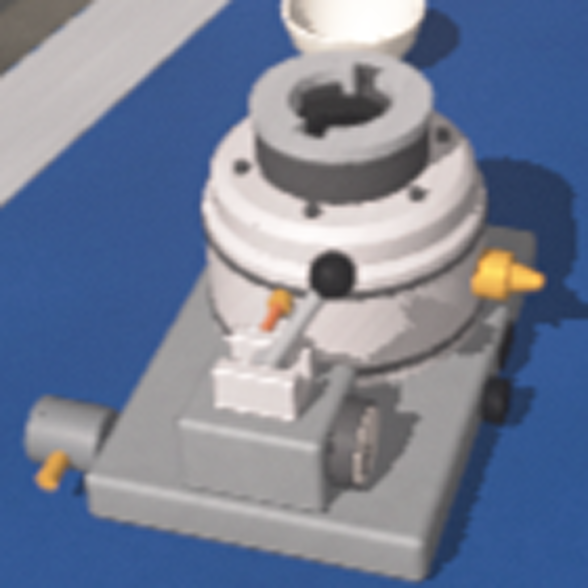

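```bash
cat > geo.py <<'E'
import numpy as np
from scipy.optimize import least_squares
E
python3 - <<'E'
from rig import camera_params
import numpy as np,cv2
from scipy.optimize import least_squares
def ray(c,u,v,z):
    K=np.array(c["K"]);R=np.array(c["rotation"]);t=np.array(c["position"])
    d=R@np.array([(u-K[0,2])/K[0,0],(v-K[1,2])/K[1,1],1]); return t+d*(z-t[2])/d[2]
c=camera_params("top")
px=lambda x,y:(210+(x+.5)/6-.5,150+(y+.5)/5.4-.5)
C=[ray(c,*px(*q),.04)[:2] for q in((585,103),(668,430),(137,533),(58,205))]
TR,BR,BL,TL=C
for a,b,off in((BR,TR,0),(BL,TL,0),(TR,TL,90),(BR,BL,90)):
    d=b-a; print("edge",np.linalg.norm(d).round(4),np.degrees(np.arctan2(d[1],d[0]))-off)
print("base centre",np.mean(C,0))
n=[ray(c,*px(*q),.19)[:2] for q in((367,270),(539,266),(455,212),(455,324))]
d=n[0]-n[1];print("notch",np.linalg.norm(d),np.degrees(np.arctan2(d[1],d[0]))-80,"mid",(n[0]+n[1])/2, "bore",np.linalg.norm(n[2]-n[3]),(n[2]+n[3])/2)
v,u=np.mgrid[0:420,0:560]
for nm,cu,cv in(("top",286,200),("side",272,190)):
    P=np.load(nm+"P.npy");Z=P[...,2];m=(abs(Z-.19)<.006)&(abs(u-cu)<27)&(abs(v-cv)<25)
    I=(m*255).astype(np.uint8); cs,_=cv2.findContours(I,cv2.RETR_EXTERNAL,cv2.CHAIN_APPROX_NONE)
    k=max(cs,key=len)[:,0]; cc=camera_params(nm)
    q=np.array([ray(cc,a,b,.19)[:2] for a,b in k])
    r=least_squares(lambda p:np.hypot(*(q-p[:2]).T)-p[2],[.54,.02,.053],loss="soft_l1",f_scale=.001);print(nm,"neck circle",r.x,len(k), np.nanmedian(Z[m]))
# knob & lid
I=np.load("topI.npy");P=np.load("topP.npy");m=(I.max(2)<60)&(abs(u-236)<7)&(abs(v-225)<7);print("knob top",np.nanmean(P[m],0),np.nanmax(P[m],0),m.sum())
I=np.load("sideI.npy");P=np.load("sideP.npy");m=(I.max(2)<60)&(abs(u-269)<7)&(abs(v-230)<7);print("knob side",np.nanmean(P[m],0),m.sum())
P=np.load("topP.npy")
q=P[(abs(u-389)<25)&(abs(v-240)<25)&(P[...,2]>.055)&(P[...,2]<.08)][:,:2];w,V=np.linalg.eigh(np.cov(q.T));print("bar",q.mean(0),np.degrees(np.arctan2(V[1,1],V[0,1])))
E
```

```text
edge 0.1972 11.021213739312484
edge 0.1958 11.498261450791633
edge 0.2845 11.114776602415361
edge 0.2828 10.829257550150743
base centre [0.54464676 0.04963178]
notch 0.08128480705841633 10.26256488321927 mid [0.5532759 0.0061132] bore 0.059222796016524484 [0.55332639 0.0051934 ]
top neck circle [0.55246629 0.00521231 0.05185059] 106 0.18992421362618683
side neck circle [0.54977683 0.01067586 0.05435784] 104 0.19034072817398884<stdin>:24: RuntimeWarning: Mean of empty slice
Traceback (most recent call last):
ValueError: zero-size array to reduction operation fmax which has no identity
```

```bash
cat >> h.py <<'E'
def Rz(deg):
    a=np.radians(deg);c,s=np.cos(a),np.sin(a)
    return np.array([[c,s,0],[s,-c,0],[0,0,-1.]])
def st(*t):
    s=sense();print(*t,"t",round(s["time_s"],2),"p",s["position"].round(4),"F",s["wrist_force"].round(1),"M",s["ft_torque"].round(2),"gap",round(s["finger_gap"],4),"gf",round(s["gripper_force"],1),"th",np.degrees(np.arctan2(s["tcp_rot"][1,0],s["tcp_rot"][0,0])).round(1));return s
E
python3 - <<'E'
from h import *
L=np.array([.4352,-.3218])
movep([*L,.15],Rz(32.3)); st("above")
move_l([*L,.067],feed=.1,until_force=8); st("down")
command_gripper(.0,80); st("grip")
move_l([*L,.30],feed=.2); st("up")
movep([.553,.0055,.30],Rz(91)); st("over"); print(sense()["joint_pos"])
p,P=cloud("top");save("t1.png",cv2.resize(p[130:270,210:390],None,fx=4,fy=4,interpolation=cv2.INTER_CUBIC))
p,S=cloud("side");save("s1.png",cv2.resize(p[100:300,180:380],None,fx=3,fy=3,interpolation=cv2.INTER_CUBIC))
E
```

```text
above t 1.52 p [ 0.4348 -0.3237  0.1503] F [0.1 0.4 0.7] M [-0.06 -0.03 -0.05] gap 0.0856 gf 0.0 th 32.1
down t 2.51 p [ 0.4357 -0.3221  0.0675] F [ 0.3  0.4 -0.4] M [-0.03 -0.    0.02] gap 0.0856 gf 0.0 th 32.3
grip t 3.28 p [ 0.4359 -0.3222  0.0678] F [1.  0.9 6.2] M [0.05 0.11 0.03] gap -0.0002 gf 2.9 th 32.3
up t 4.6 p [ 0.4345 -0.3214  0.2987] F [-0.5 -0.6 -0.1] M [-0.03 -0.01 -0.  ] gap 0.0002 gf 0.0 th 32.3
over t 5.91 p [0.553  0.0031 0.2997] F [ 0.4 -0.5  1. ] M [-0.01  0.    0.01] gap 0.0001 gf 0.0 th 90.8
[ 0.40000399  0.26864552 -0.59228794  1.70992911  0.16009534  1.21212334
 -0.2187027 ]
```

View pics/s1.png

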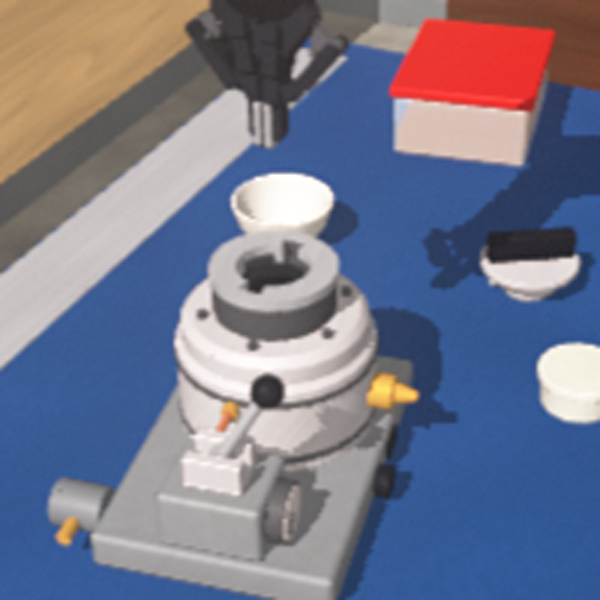

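Run:
```python
from h import *
p,P=cloud("top");Z=P[...,2]
v,u=np.mgrid[0:420,0:560]
m=(abs(u-389)<30)&(abs(v-240)<30)
for a,b in((.055,.08),(.03,.046)):
    k=m&(Z>a)&(Z<b);print(k.sum(),cv2.minAreaRect((P[k][:,:2]*1000).astype(np.float32)),np.median(Z[k]))
```

```text
184 ((436.0661315917969, -322.2290344238281), (88.49586486816406, 19.90056037902832), 32.931396484375) 0.06626931772000799
573 ((435.0291442871094, -321.6131591796875), (97.18460083007812, 97.71941375732422), 85.72318267822266) 0.03731014852879966
```

Run:
```python
from h import *
p,S=cloud("side")
x,y,z=S[...,0],S[...,1],S[...,2]
m=(abs(x-.553)<.08)&(abs(y)<.08)&(z>.23)&(z<.5)
q=S[m];print(len(q),"zmin",q[:,2].min())
for a in np.arange(.25,.36,.01):
    k=q[(q[:,2]>=a)&(q[:,2]<a+.01)]
    if len(k): print(round(a,2),len(k),k.min(0)[:2].round(3),k.max(0)[:2].round(3))
st("")
c=cv2.resize(p[60:160,210:330],None,fx=6,fy=6,interpolation=cv2.INTER_CUBIC);save("s2.png",c)
```

```text
2714 zmin 0.2998130255903149
0.29 1 [0.547 0.005] [0.547 0.005]
0.3 24 [0.543 0.001] [0.564 0.017]
0.31 55 [ 0.539 -0.003] [0.566 0.019]
0.32 53 [ 0.539 -0.004] [0.566 0.018]
0.33 50 [ 0.539 -0.003] [0.566 0.017]
0.34 72 [0.522 0.009] [0.583 0.019]
0.35 152 [ 0.514 -0.007] [0.592 0.02 ]
 t 6.11 p [0.553  0.0039 0.2999] F [ 0.2 -0.2 -0.1] M [ 0.    0.01 -0.02] gap 0.0001 gf 0.0 th 90.8
```

View pics/s2.png

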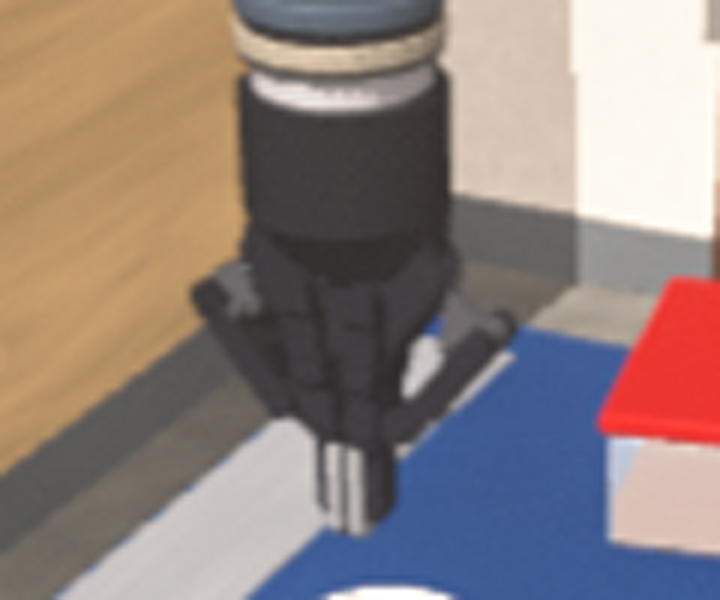

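The side picture shows the shut, empty gripper over the neck, with its tips near crop pixel (350,530). The depth data puts those tips at z ≈ 0.300, level with the TCP and not 25 mm ahead of it as specified. That explains the miss: the fingers closed just above the bar at z ≈ 0.067. I'll regrasp using the measured tip position.

Run:
```python
from h import *
L=np.array([.4357,-.322])
command_gripper(.085)
movep([*L,.13],Rz(32.5))
print(move_l([*L,.043],feed=.1,until_force=6)); st("down")
command_gripper(.0,80); s=st("grip")
if s["finger_gap"]>.012:
    move_l([*L,.33],feed=.2); st("up")
    movep([.553,.0055,.33],Rz(91)); sleep(.3); st("over")
    p,P=cloud("top");q,S=cloud("side");Z=P[...,2]
    np.save("topP1.npy",P);np.save("topI1.npy",p);np.save("sP1.npy",S)
    save("m.png",np.vstack([cv2.resize(p[150:250,210:360],None,fx=4,fy=3,interpolation=cv2.INTER_CUBIC),cv2.resize(q[60:220,180:380],(600,300),interpolation=cv2.INTER_CUBIC)]))
```

```text
False
down t 9.35 p [ 0.4362 -0.3223  0.0435] F [ 0.8 -0.1 -0.3] M [-0.   -0.03 -0.01] gap 0.0851 gf 0.0 th 32.5
grip t 9.97 p [ 0.4358 -0.3219  0.0433] F [-0.9  1.5  4.5] M [ 0.15  0.16 -0.04] gap 0.0169 gf 79.0 th 32.5
up t 11.56 p [ 0.4351 -0.3217  0.3287] F [-0.4 -0.6 -3.3] M [-0.   -0.    0.05] gap 0.0164 gf 78.1 th 32.5
over t 13.17 p [0.553  0.0045 0.33  ] F [ 0.3  0.7 -3. ] M [ 0.03 -0.    0.05] gap 0.0163 gf 78.1 th 90.9
```

View pics/m.png

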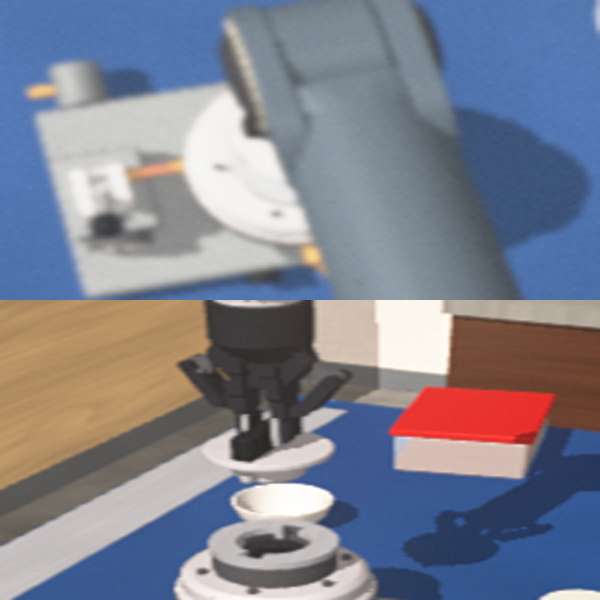

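The lid is held by its bar with the gap at 16 mm and a load of about 3 N. The arm blocks the top view, so I'll compare the disc with the neck in the side camera.

Run:
```python
from h import *
from scipy.optimize import least_squares
S=np.load("sP1.npy");S0=np.load("sideP.npy")
def fit(S,z0,r,c):
    m=(abs(S[...,2]-z0)<.003)&(np.hypot(S[...,0]-c[0],S[...,1]-c[1])<r+.015)
    q=S[m][:,:2]; h=cv2.convexHull((q*1e4).astype(np.float32))[:,0]/1e4
    f=least_squares(lambda p:np.hypot(*(h-p[:2]).T)-p[2],[*c,r],loss="soft_l1",f_scale=.001)
    g=least_squares(lambda p:np.hypot(*(h-p[:2]).T)-r,c,loss="soft_l1",f_scale=.001)
    print(m.sum(),np.median(S[m][:,2]),"free",f.x.round(4),"fixed",g.x.round(4),len(h)); return g.x
c=(.553,.006)
n=fit(S0,.19,.053,c);n2=fit(S,.19,.053,c)
for z in(.318,.321,.324,.327):fit(S,z,.05,c)
m=(abs(S[...,2]-.352)<.005)&(np.hypot(S[...,0]-.553,S[...,1])<.07);k=S[m&(S[...,2]>.35)]
print("bar top z",[ (z.round(3),((S[...,2]>z)&(S[...,2]<z+.003)&(np.hypot(S[...,0]-.553,S[...,1])<.07)).sum()) for z in np.arange(.31,.36,.003)])
```

```text
574 0.19050530788959918 free [0.551  0.008  0.0535] fixed [0.5507 0.0083] 30
570 0.1904754563254596 free [0.551  0.0081 0.0536] fixed [0.5508 0.0083] 28
59 0.3194220779914587 free [0.5516 0.0071 0.049 ] fixed [0.5524 0.006 ] 13
157 0.3226410583112643 free [0.552  0.0071 0.0497] fixed [0.5522 0.0069] 24
471 0.3247641060232412 free [0.5517 0.0074 0.0495] fixed [0.5518 0.0072] 28
378 0.3250297315105136 free [0.5516 0.0074 0.049 ] fixed [0.5517 0.0071] 21
bar top z [(np.float64(0.31), np.int64(0)), (np.float64(0.313), np.int64(1)), (np.float64(0.316), np.int64(23)), (np.float64(0.319), np.int64(49)), (np.float64(0.322), np.int64(275)), (np.float64(0.325), np.int64(186)), (np.float64(0.328), np.int64(17)), (np.float64(0.331), np.int64(23)), (np.float64(0.334), np.int64(23)), (np.float64(0.337), np.int64(30)), (np.float64(0.34), np.int64(24)), (np.float64(0.343), np.int64(38)), (np.float64(0.346), np.int64(30)), (np.float64(0.349), np.int64(35)), (np.float64(0.352), np.int64(79)), (np.float64(0.355), np.int64(47)), (np.float64(0.358), np.int64(23))]
```

Run:
```python
from h import *
X=[.5522,.0062]
move_l([*X,.25],Rz(91),feed=.12); st("250")
print(move_l([*X,.216],feed=.05,until_force=14)); s=st("216")
if s["position"][2]<.219:
    print(move_l([*X,.2052],feed=.03,until_force=30)); sleep(.2); st("press")
```

```text
250 t 14.08 p [0.5528 0.0064 0.2508] F [ 0.2  0.3 -3. ] M [-0.01  0.03 -0.03] gap 0.0164 gf 78.1 th 91.0
False
216 t 14.92 p [0.5519 0.0061 0.2165] F [-3.2 -0.1  3.5] M [-0.16  0.84 -0.  ] gap 0.0164 gf 78.8 th 91.0
False
press t 15.62 p [0.5524 0.0062 0.2065] F [-5.2 -1.1 10.1] M [-0.27  1.27  0.03] gap 0.0165 gf 80.0 th 91.0
```

Run:
```python
from h import *
X=[.5512,.0061]
move_l([*X,.204],feed=.03,until_force=30); s=st("press")
for a in (81,71,61,51,41,31,21,15,12,10,8):
    move_l([*X,.204],Rz(a),feed=.05); s=st(a)
    if abs(s["ft_torque"][2])>1.5 or np.linalg.norm(s["wrist_force"])>45: print("stop");break
```

```text
press t 15.88 p [0.5523 0.0063 0.2058] F [-4.1 -0.5  9.5] M [-0.2   1.    0.03] gap 0.0169 gf 80.0 th 91.0
81 t 16.2 p [0.5535 0.0066 0.2063] F [-0.9 -1.3  9.6] M [-0.11  0.59 -0.15] gap 0.0166 gf 79.9 th 81.0
71 t 16.52 p [0.5538 0.0068 0.2064] F [-1.1  0.2 10.4] M [-0.07  0.42 -0.16] gap 0.0167 gf 79.9 th 71.0
61 t 16.85 p [0.5538 0.007  0.2064] F [-1.1 -0.  10.3] M [-0.01  0.4  -0.17] gap 0.0166 gf 79.9 th 61.0
51 t 17.18 p [0.5539 0.0069 0.2065] F [-1.  -0.4 10.8] M [ 0.01  0.36 -0.16] gap 0.0164 gf 79.9 th 51.0
41 t 17.5 p [0.5539 0.0069 0.2065] F [-0.4  0.6  9.7] M [-0.05  0.4  -0.12] gap 0.0163 gf 80.0 th 41.0
31 t 17.82 p [0.5541 0.0067 0.2065] F [0.1 0.  9.7] M [-0.09  0.32 -0.08] gap 0.0165 gf 80.0 th 31.0
21 t 18.15 p [0.5541 0.0066 0.2065] F [-0.8 -0.2 10.1] M [-0.11  0.27 -0.14] gap 0.0165 gf 80.0 th 21.0
15 t 18.41 p [0.5541 0.0066 0.2065] F [-0.5  0.2  9.6] M [-0.19  0.37 -0.1 ] gap 0.0166 gf 80.0 th 15.0
12 t 18.66 p [0.5542 0.0065 0.2065] F [-0.4 -0.8  9.1] M [-0.12  0.29 -0.05] gap 0.0164 gf 79.9 th 12.0
10 t 18.91 p [0.5542 0.0064 0.2065] F [-0.5 -0.1  9.9] M [-0.22  0.25 -0.06] gap 0.0165 gf 79.9 th 10.0
8 t 19.16 p [0.5542 0.0065 0.2065] F [-1.3 -1.2 10. ] M [-0.17  0.28  0.14] gap 0.0165 gf 79.9 th 8.1
```

Run:
```python
from h import *
X=[.5512,.0061]
for a in (7,6,5,4,3):
    move_l([*X,.204],Rz(a),feed=.05); s=st(a)
    if s["ft_torque"][2]>.5: break
p=s["position"]
move_l([p[0]-.001,p[1],.2135],feed=.02); sleep(.2); st("rise")
```

```text
7 t 19.41 p [0.5541 0.0065 0.2066] F [-0.6 -0.6 10.2] M [-0.28  0.29  0.53] gap 0.0164 gf 80.1 th 7.2
rise t 20.24 p [0.5541 0.0065 0.2122] F [ 6.2 -0.1 -7.2] M [-0.16 -1.37  0.52] gap 0.0165 gf 79.2 th 7.0
```

Run:
```python
from h import *
p=sense()["position"]
move_l([p[0],p[1],.2122],Rz(8.5),feed=.02); st("relax")
move_l([p[0],p[1],.2122],Rz(15),feed=.05); st("back-turn test")
move_l([p[0],p[1],.2122],Rz(9.5),feed=.05); st("relax")
command_gripper(.085); st("open")
move_l([p[0],p[1],.32],feed=.2)
movep([.553,.13,.36],Rz(101)); st()
q,S=cloud("side");t,P=cloud("top")
for n,A in(("side",S),("top",P)):
    Z=A[...,2];m=(np.hypot(A[...,0]-.553,A[...,1]-.006)<.07)
    k=m&(Z>.226)&(Z<.245);r=cv2.minAreaRect((A[k][:,:2]*1000).astype(np.float32)) if k.sum()>5 else None
    print(n,"bar",k.sum(),r,"z",np.median(Z[k]),"disc z",np.median(Z[m&(Z>.197)&(Z<.222)]))
save("m2.png",np.vstack([cv2.resize(t[150:250,210:360],None,fx=4,fy=3,interpolation=cv2.INTER_CUBIC),cv2.resize(q[150:310,180:380],(600,300),interpolation=cv2.INTER_CUBIC)]))
```

```text
relax t 20.49 p [0.5541 0.0065 0.212 ] F [ 2.6 -1.  -1.4] M [-0.08 -0.34  0.13] gap 0.0165 gf 80.3 th 8.4
back-turn test t 20.76 p [0.5537 0.0066 0.212 ] F [ 0.   1.1 -0.8] M [ 0.06 -0.15 -0.16] gap 0.0165 gf 80.3 th 14.8
relax t 21.01 p [0.5538 0.0066 0.212 ] F [ 0.4  0.8 -1.6] M [ 0.03 -0.14 -0.25] gap 0.0164 gf 80.2 th 9.5
open t 21.68 p [0.5541 0.0064 0.2122] F [ 0.6 -0.2  0.3] M [0.03 0.03 0.02] gap 0.0854 gf 0.0 th 9.5
t 23.56 p [0.5528 0.1293 0.3589] F [-0.4 -0.6  0.1] M [-0.03  0.01 -0.01] gap 0.0848 gf 0.0 th 100.9
side bar 264 ((552.1631469726562, 10.210163116455078), (89.90499877929688, 21.32103729248047), 11.527774810791016) z 0.23481191136562662 disc z 0.2070763535024832
top bar 217 ((554.0556030273438, 5.657199859619141), (90.04702758789062, 18.121992111206055), 9.53415584564209) z 0.23559985562553742 disc z 0.20618195379483306
```

View pics/m2.png

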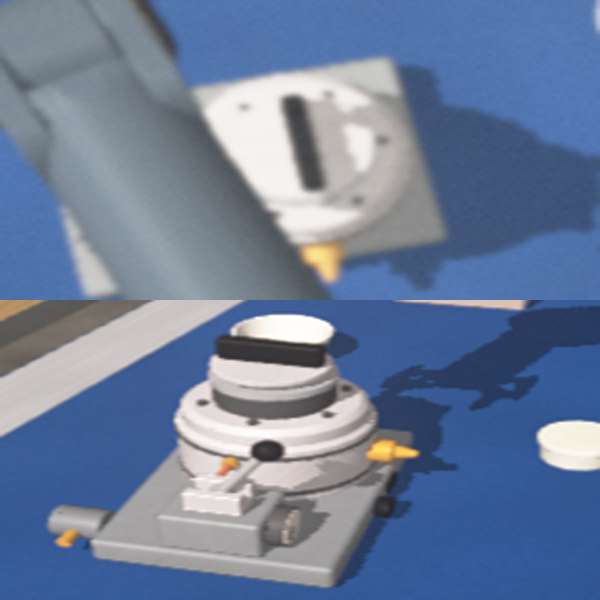

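The lid is seated: bar top at z = 0.2356 against an expected 0.236, and bar angle about 10° against 11°, i.e. front to back. Next is the lever.

Run:
```python
from h import *
c=np.array([.5535,.0062]);a=np.radians(11);ex=np.array([np.cos(a),np.sin(a)]);ey=np.array([-np.sin(a),np.cos(a)])
W=lambda x,y,z:[*(c+x*ex+y*ey),z]
# check of knob from the first pictures
for n,u,v in(("top",236.3,225),("side",269,230)):
    k=camera_params(n);K=k["K"];d=k["rotation"]@np.array([(u-K[0,2])/K[0,0],(v-K[1,2])/K[1,1],1]);t=k["position"]
    q=(t+d*(.183-t[2])/d[2])[:2]-c;print(n,"knob inj",(q@ex).round(4),(q@ey).round(4))
command_gripper(0,40)
movep(W(-.10,.15,.26),Rz(101)); st("above")
move_l(W(-.10,.15,.175),feed=.12,until_force=8); st("low")
r=move_l(W(.03,.15,.175),feed=.04,until_force=14); s=st("pushed",r)
q=s["position"][:2]-c;print("inj",q@ex,q@ey)
p,S=cloud("side");save("l1.png",cv2.resize(p[130:310,180:380],(660,594),interpolation=cv2.INTER_CUBIC))
```

```text
top knob inj -0.0419 0.1502
side knob inj -0.0448 0.1507
above t 25.11 p [0.4285 0.1346 0.2613] F [0.3 0.1 0.2] M [ 0.03  0.02 -0.03] gap -0.0002 gf 0.0 th 101.0
low t 25.97 p [0.4276 0.1348 0.1756] F [0.4 0.2 0.4] M [-0.05 -0.02 -0.04] gap 0.0001 gf 0.0 th 101.0
pushed True t 27.27 p [0.4579 0.1404 0.1747] F [-6.1 -1.2  5.3] M [-0.23  1.14  0.01] gap -0.0002 gf 3.3 th 101.0
inj -0.06828126074667948 0.14998608205947325
```

View pics/l1.png

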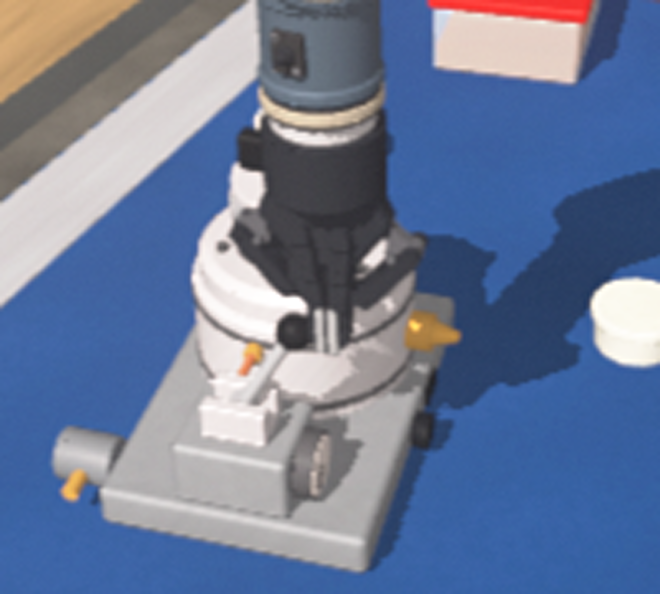

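Here the finger backs have just touched the knob at crop pixel (293,330), and the force threshold tripped on contact. I'll push on in steps while watching the force.

Run:
```python
from h import *
c=np.array([.5535,.0062]);a=np.radians(11);ex=np.array([np.cos(a),np.sin(a)]);ey=np.array([-np.sin(a),np.cos(a)])
W=lambda x,y,z:[*(c+x*ex+y*ey),z]
for x in(-.05,-.03,-.01,0,.005,.01,.014,.018,.022,.026,.03):
    r=move_l(W(x,.15,.175),feed=.05,until_force=30); s=st(x,r)
    print("   x",((s["position"][:2]-c)@ex).round(4))
    if s["wrist_force"][:2]@ex<-17 or r: break
t0=s["time_s"]
p,S=cloud("side");save("l2.png",cv2.resize(p[130:310,180:380],(660,594),interpolation=cv2.INTER_CUBIC))
sleep(.2);s=st("hold");print("x",((s["position"][:2]-c)@ex).round(4))
```

```text
-0.05 False t 27.82 p [0.4747 0.1438 0.1748] F [-5.2 -1.4  5.3] M [-0.14  0.91 -0.05] gap 0.0002 gf 2.6 th 101.0
   x -0.0511
-0.03 False t 28.38 p [0.4948 0.1477 0.1748] F [-4.5 -1.2  3.9] M [-0.19  0.91 -0.05] gap -0.0002 gf 2.4 th 101.0
   x -0.0306
-0.01 False t 28.93 p [0.5146 0.1515 0.1749] F [-4.8  0.1  3.7] M [-0.08  0.9   0.01] gap -0.0001 gf 2.4 th 101.0
   x -0.0105
0 False t 29.27 p [0.5234 0.1532 0.174 ] F [-5.2 -0.4 -0.6] M [-0.1   1.17  0.02] gap -0.0003 gf 2.8 th 101.0
   x -0.0015
0.005 False t 29.52 p [0.5276 0.1539 0.1735] F [-6.3 -0.3 -1.3] M [-0.05  1.35  0.04] gap 0.0001 gf 3.1 th 101.0
   x 0.0028
0.01 False t 29.77 p [0.5318 0.1546 0.173 ] F [-7.4 -0.1 -3.8] M [-0.15  1.5   0.05] gap 0.0001 gf 3.5 th 101.0
   x 0.0071
0.014 False t 30.02 p [0.5336 0.1549 0.1727] F [-11.8  -1.3  -0.9] M [-0.37  2.46  0.  ] gap -0.0001 gf 5.9 th 101.0
   x 0.0089
0.018 False t 30.27 p [0.534  0.155  0.1725] F [-20.8  -4.    7.4] M [-0.93  4.33 -0.  ] gap -0.0001 gf 10.8 th 101.1
   x 0.0092
hold t 30.52 p [0.534  0.1549 0.1726] F [-20.6  -4.7   5.7] M [-0.86  4.32  0.01] gap 0.0 gf 10.7 th 101.1
x 0.0092
```

View pics/l2.png

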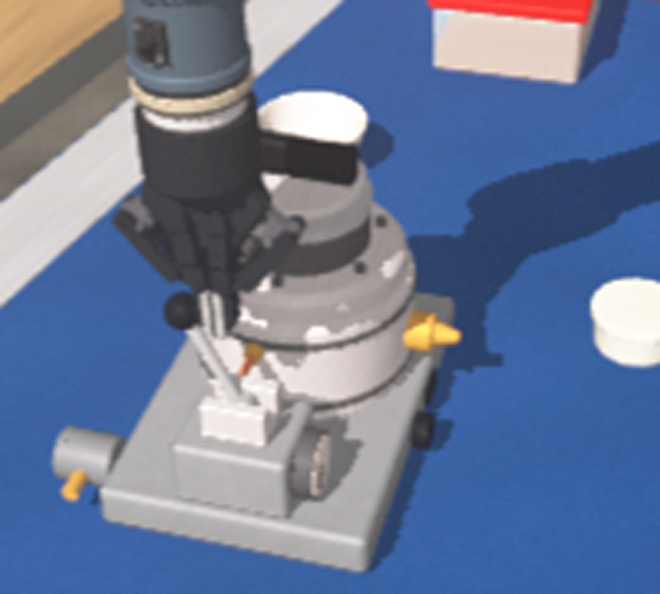

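The lever is at its stop, with the knob now at crop pixel (182,310). The position stalls at x = 0.009 while the force climbs to 21 N. I'll hold it, back off, check and hand in.

Run:
```python
from h import *
c=np.array([.5535,.0062]);a=np.radians(11);ex=np.array([np.cos(a),np.sin(a)]);ey=np.array([-np.sin(a),np.cos(a)])
W=lambda x,y,z:[*(c+x*ex+y*ey),z]
sleep(1.3); st("held")
move_l(W(-.10,.15,.175),feed=.12); st("back")
move_l(W(-.12,.15,.33),feed=.2); sleep(.3); st("clear")
p,S=cloud("side");I=np.load("sideI.npy");t,P=cloud("top")
k=slice(222,240),slice(260,278); print("knob diff",abs(p[k].astype(int)-I[k]).mean())
for n,A in(("side",S),("top",P)):
    Z=A[...,2];m=(np.hypot(A[...,0]-.553,A[...,1]-.006)<.06)&(Z>.226)&(Z<.245)
    print(n,m.sum(),np.median(Z[m]) if m.any() else None, cv2.minAreaRect((A[m][:,:2]*1000).astype(np.float32)) if m.sum()>5 else None)
```

```text
held t 31.82 p [0.534  0.155  0.1726] F [-20.4  -3.8   5.5] M [-0.89  4.33  0.03] gap -0.0002 gf 10.7 th 101.1
back t 32.96 p [0.4279 0.1346 0.1753] F [-0.3 -0.1  0.1] M [ 0.02 -0.07  0.02] gap 0.0001 gf 0.0 th 101.0
clear t 34.19 p [0.4069 0.1305 0.3293] F [ 0.8  0.8 -0.2] M [-0.   -0.02 -0.  ] gap -0.0002 gf 0.0 th 101.0
knob diff 13.64917695473251
side 259 0.23497179022472792 ((551.9462890625, 10.645851135253906), (89.6760025024414, 21.194072723388672), 8.703103065490723)
top 219 0.23562331076628062 ((553.9742431640625, 5.582976341247559), (89.95548248291016, 18.02623176574707), 9.319504737854004)
```

Run:
```python
from h import *
p,S=cloud("side");I=np.load("sideI.npy")
for A in(I,p):
    m=A[215:250,250:290].max(2)<70; v,u=np.nonzero(m);print(m.sum(),u.mean()+250,v.mean()+215)
m=p[215:250,250:290].max(2)<70
if abs(np.nonzero(m)[1].mean()+250-269)<2.5: finish_job();print("done")
```

```text
78 268.8076923076923 230.47435897435898
71 269.0 230.46478873239437
the job is handed in; nothing more can be done
done
```

The job is handed in at about 34 s: the lid is locked in its seat, bar front to back, and after that the lever was held at its stop for about 1.5 s and sprang back to rest. My first grasp missed because the fingertips are level with the TCP, not 25 mm ahead of it as specified, so I regrasped from the measured height.

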